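Show the wide film reel to the inspection camera

TASK

Lift the wide film reel, the thickest of the three standing in the desktop rack, out of its slot and present it to the inspection camera: hold it in the air with one flat side squarely facing the lens (tipped to match the camera's downward look), its middle on the lens's line of sight and about 12 cm in front of the lens glass. The job finishes while you are still holding it there, still and clear of everything; leave the other two reels standing in their slots and do not knock the camera.

Things in the scene. Friction and masses are not known exactly. Their poses are not given: they have to be found in the camera images.
- reel_wide: The reel to show: metal film spool with black film, on edge in one of the rack's three slots (which one varies). Two flat flanges 92 mm across, 42 mm over their outer faces. Origin at its very centre; its own y is the spool's axis, level at the start, square to the flat sides. Both sides alike: either may face the lens. 0.22 to 0.45 kg. Can be pinched from above across the flat faces near the top.
- reel_thin_a: A thinner reel of the same make standing in another slot: 92 mm diameter, 24 mm over its flat faces. Origin at its centre, y along its axis. To be left in its slot.
- reel_thin_b: A second thin reel, the same as reel_thin_a, in the remaining slot. To be left in its slot.
- rack: Fixed grey rack, 130 x 270 mm (its x, y), with three slots in a row along its own y, at -90, 0 and +90 mm, each 54 mm wide between ridges that end 40 mm over the table. The reels stand in it, axes along its y, centres 57 mm and tops 103 mm over the table. Origin in the middle of its underside.
- lens (a point): Centre of the inspection camera's front glass: white box 52 x 62 x 58 mm with a black barrel 48 mm across, 30 mm long, on a steel column 308 mm tall with a dark 140 mm base, at the far side. It looks back roughly towards the robot and down, along this frame's -x axis; y is level. Its place, heading (within 0.35 rad) and pitch vary; glass 235 to 258 mm over the table.
- view_point (a point): Point on the lens's line of sight 120 mm in front of the glass, where the middle of the reel belongs; same axes as lens. Empty air, 177 to 235 mm over the table.
- cam_head (a joint): Downward pitch of the camera head, rad: 0 would look level, larger looks further down (0.2 to 0.5 at the start). Its hinge is stiff; it is not to be moved.
Not all that is in view belongs to the job. What is shaped like the reel_thin_b but green is not meant.

How it is judged:
By the outcome, as a careful person would: the job done as asked, in the order asked, and still so for the second after the job is handed in, while the arm keeps its last pose, push and grip.
It also fails if it takes over 40 s, if anything falls off the work surface, if the arm or the gripper's body presses on something with over 40 N, if the wrist force passes 120 N, or if a joint passes its speed limit or range.

ROBOT

A 6-joint arm with a two-finger parallel gripper is mounted at the origin on the work surface. World frame = base frame: x ahead of the robot, y to its left, z up, the work surface at z = 0. Lengths are in m, angles in rad, forces in N, time in s.
With the tool pointing down it reaches from about 0.325 to 0.9 m from the base axis. Payload 3.5 kg.
Tool frame: the origin (TCP) lies at the very end of the fingers, on their centre line; the grasp point (between the pads) lies 19 mm behind it; z points along the fingers, y is the line along which they close (so a half turn about z gives the same grasp; the last joint's range is limited). The gripper opens to 85 mm and grips with 20 to 120 N. Pads are 22 mm wide; open, the fingers measure 114 mm over their backs; the gripper's body (76 mm by 85 mm) begins 54 mm behind the grasp point. The pads swing forward as they close: fully open they stand 13 mm farther back than shut.
Start: joints at [-1.269, 0.276, -0.026, 1.268, 0, 1.467], TCP at [0.246, -0.574, 0.231] pointing down, gripper open.
Joint ranges: [-3.12, 3.12], [-0.85, 1.88], [-1.08, 1.24], [-1.95, 2.15], [-1.57, 1.53], [-3.14, 3.14]. Speed limits (rad/s): [2.57, 2.57, 3.14, 3.14, 3.14, 3.14].

INTERFACE

Orientations are given as a unit quaternion [x, y, z, w].
In Python, from rig import r gives the robot as it stands. The module is installed in compiled form; this text tells all that it offers.
- The arm moves only by the tool carry_out, never from a script. Its argument "plan" is text: rows parted by semicolons, each of 5 numbers parted by spaces: the closure in counts, from 0 (fully open) to 255 (shut), then the shift along the tool's x, y, z in cm, then the turn about the tool's z in degrees. A call has 1 to 8 rows; each row shifts and turns the commanded pose from where the row before left it, along the tool's axes as they then stand; what a row does not reach is not made up. A row lasts 1/8 s, in which the tool goes at most 62.5 mm and 10.7 degrees, less where a joint would pass 70% of its speed; a pose out of reach is approached as far as the arm can. A call with a gripper value outside its range is refused whole. The fingers move at their own pace and stop on an object; "newtons" is the grip in N (left out, the last holds). Time passes only in rows, so rows that do not move let the fingers close. It gives the time, the measured TCP pose, the force, the opening and the grip force at its end, in the units of the state.
- r.read_state(): the state, without advancing time (a new reading comes with each control period).
- r.read_camera(name): name is "side" or "top" or "wrist"; returns a dict with "color" (480x640x3 uint8, red, green, blue), "depth" (480x640 float32, m along the optical axis (not along the pixel's ray), 0 where there is no reading), "intrinsics" (3x3 intrinsics, pixels), "world_to_cam" (4x4, takes a point from world to camera coordinates). Camera axes: x right, y up, looking along -z (the intrinsics and any distortion apply to the point x, -y, -z); pixel columns grow to the right and rows downward; lengths in m; the calibration is good to about 2 mm. A picture is of the moment at which its call begins.
- r.hand_in(): hands the job in; it is judged then, once.
Trained networks look in a picture, given as the dict that the camera call returned (one of the last four; its "shot" number tells which), for a name from the list of things; names that differ only in an ending like _2 or _b are one class to them, and where a whole thing is asked for, a point or a joint stands for the part that bears it (a point fixed in the world has none). Each returns a list of dicts, best first, with "p" (0 to 1); they miss things now and then, are a little off and sometimes report something else, mostly with a low value. They report only what shows in the picture. A call takes as long as a camera call. They do not tell look-alikes from the thing itself.
- r.search_frame(target, picture): "location" ([x, y, z] in m, in world coordinates, good to about 4 mm: the middle of the surface that is visible of it).
- r.regions_of(target, picture): "pixels" (480x640 bool, what is visible of it).
The state is a dict: "time_s": time; "joint_pos": joint angles; "qvel": joint speeds; "tau": joint torques, N m; "ee_pos": TCP position; "tcp_rot": TCP orientation; "contact_force": force on the tool from outside, world axes, zero at the start; "ft_torque": the same for the moment, N m; "gripper_width": finger opening in m; "grip_force": force on a finger pad.
Only numpy, scipy, OpenCV 4.12 (cv2) and the standard library are available. Lean on these libraries where they do the work, as an engineer would, in place of code of your own. Each camera call takes 0.05 s, during which the arm holds its last target. There are 200 camera calls.

## Working session

There is one attempt and no reset: what is moved stays moved. The work goes in short steps, Python scripts to look and compute and a tool call to move; the robot and the scene stay as the last step left them, time stands still between calls to the robot, and variables do not carry over. Pictures are saved under pics/ and viewed, at most 10 in all, crops included, and the job is handed in when it is done.

Besides the shell and the picture viewer there is one more tool, called as name(argument=value, ...) on one line, values as JSON. carry_out: Moves the arm, as the interface text tells. Its arguments: {"type":"object","properties":{"plan":{"type":"string"},"newtons":{"type":"number"}},"required":["plan"]}

```bash
mkdir -p pics; cat > h.py <<'E'
import numpy as np, cv2
from rig import r
from scipy.spatial.transform import Rotation as R
def cloud(p):
    d=p["depth"];K=p["intrinsics"];v,u=np.mgrid[0:480,0:640]
    x=(u-K[0,2])/K[0,0]*d;y=(v-K[1,2])/K[1,1]*d
    P=np.stack([x,-y,-d,np.ones_like(d)],-1)
    W=P@np.linalg.inv(p["world_to_cam"]).T
    return W[...,:3],d>0
E
python3 - <<'E'
from h import *
s=r.read_state();print(s["time_s"],s["ee_pos"],s["tcp_rot"])
ims=[]
for n in("side","top"):
    p=r.read_camera(n);ims.append(p["color"]);np.savez("last_%s.npz"%n,**{k:p[k] for k in("color","depth","intrinsics","world_to_cam")})
    for t in("reel_wide","reel_thin_a","rack","lens","cam_head"):
        for o in r.search_frame(t,p)[:5]: print(n,t,np.round(o["location"],3),round(o["p"],2))
    cv2.imwrite("pics/%s0.png"%n,p["color"][...,::-1])
E
```

```text
0.0 [ 0.24590131 -0.5737551   0.23014932] [ 9.79586708e-01  2.01019079e-01 -1.01131898e-04 -1.09606980e-03]
side reel_wide [ 0.505 -0.219  0.078] 0.85
side reel_wide [0.718 0.224 0.276] 0.52
side reel_thin_a [ 0.535 -0.309  0.07 ] 0.74
side reel_thin_a [ 0.477 -0.135  0.072] 0.59
side reel_thin_a [ 0.302 -0.338  0.06 ] 0.59
side rack [ 0.506 -0.142  0.012] 0.64
side lens [0.716 0.223 0.274] 0.58
side cam_head [0.719 0.226 0.276] 0.9
top reel_wide [ 0.496 -0.223  0.087] 0.71
top reel_thin_a [ 0.299 -0.341  0.081] 0.97
top reel_thin_a [ 0.526 -0.304  0.082] 0.82
top reel_thin_a [ 0.478 -0.14   0.09 ] 0.68
top rack [ 0.489 -0.201  0.012] 0.62
top lens [0.714 0.202 0.279] 0.98
top cam_head [0.705 0.199 0.282] 0.72
```

View pics/side0.png

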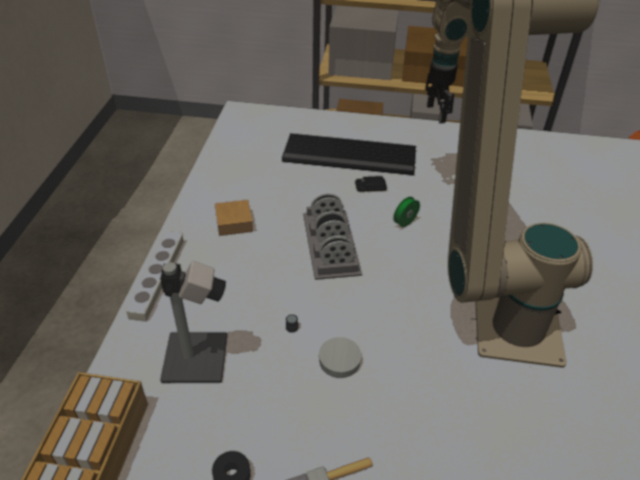

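View pics/top0.png

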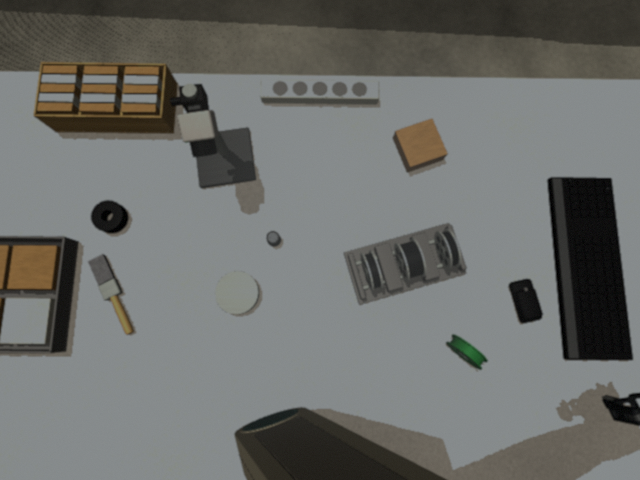

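The side view shows the rack at about (330,235) with three grey reels, and the camera head at (200,282). In the top view the three rack reels are at (372,272), (410,260) and (448,247). The middle one, with black film, is clearly the thickest. The green one at (467,350) is a decoy.

Moves can't command a tilt, only a turn about tool z. I'll test whether over-reaching outwards tilts the tool, and work out the geometry at the same time.

carry_out(plan="0 0 6 0 0;0 0 6 0 0;0 0 6 0 0;0 0 6 0 0;0 0 6 0 0;0 0 6 0 0")

```text
time_s: 1.35
ee_pos: [0.3786, -0.8843, 0.2239]
tcp_rot: [0.98, 0.201, 0.002, 0.011]
contact_force: [30.0, -69.2, 88.9]
gripper_width: 0.0851
grip_force: 0.0
```

```bash
python3 - <<'E'
from h import *
s=r.read_state();M=R.from_quat(s["tcp_rot"]).as_matrix();print(s["time_s"],s["ee_pos"],s["joint_pos"]);print(M.round(3))
for n in("top","side"):
    p=dict(np.load("last_%s.npz"%n));W,ok=cloud(p)
    a=ok&(abs(W[...,0]-.5)<.12)&(abs(W[...,1]+.22)<.17)&(W[...,2]>.06)&(W[...,2]<.11)
    Q=W[a];Q=Q[~((Q[:,0]<.4))]
    m=Q.mean(0);u,sv,vt=np.linalg.svd(Q[:,:2]-m[:2],full_matrices=False);print(n,m,vt[0])
    ax=vt[0]*np.sign(vt[0][1]);t=(Q[:,:2]-[.5,-.22])@ax
    print(np.histogram(t,bins=np.arange(-.15,.15,.01)))
    b=ok&(abs(W[...,0]-.71)<.15)&(abs(W[...,1]-.2)<.12)&(W[...,2]>.19)
    B=W[b];print(n,len(B),B.min(0),B.max(0))
    v,u=np.where(b);cr=p["color"][v.min()-15:v.max()+15,u.min()-15:u.max()+15]
    print(v.min(),u.min());cv2.imwrite("pics/c_%s.png"%n,cv2.resize(cr,None,fx=5,fy=5)[...,::-1])
E
```

```text
1.35 [ 0.37861878 -0.88431557  0.2238756 ] [-1.23370690e+00  1.04414550e+00  1.24514278e+00  1.74984047e+00
  1.13513247e-03  1.50325596e+00]
[[ 0.919  0.394  0.008]
 [ 0.394 -0.919 -0.02 ]
 [-0.     0.022 -1.   ]]
top [ 0.50116548 -0.23505533  0.08764579] [ 0.28280725 -0.95917676]
(array([  0,   0,   0, 140, 153, 287,  16,   0,   0,   0,   0,  68, 180,
       151, 159, 251,  11,   0,   0,   0,   0,  37, 186, 143, 121,   0,
         0,   0,   0]), array([-1.50000000e-01, -1.40000000e-01, -1.30000000e-01, -1.20000000e-01,
       -1.10000000e-01, -1.00000000e-01, -9.00000000e-02, -8.00000000e-02,
       -7.00000000e-02, -6.00000000e-02, -5.00000000e-02, -4.00000000e-02,
       -3.00000000e-02, -2.00000000e-02, -1.00000000e-02,  1.38777878e-16,
        1.00000000e-02,  2.00000000e-02,  3.00000000e-02,  4.00000000e-02,
        5.00000000e-02,  6.00000000e-02,  7.00000000e-02,  8.00000000e-02,
        9.00000000e-02,  1.00000000e-01,  1.10000000e-01,  1.20000000e-01,
        1.30000000e-01,  1.40000000e-01]))
top 2259 [0.6695998  0.1728212  0.23264698] [0.7980835  0.26187855 0.3122211 ]
8
[... 199 characters left out ...]
 130,  51, 306,   2,
         0,   0,   0]), array([-1.50000000e-01, -1.40000000e-01, -1.30000000e-01, -1.20000000e-01,
       -1.10000000e-01, -1.00000000e-01, -9.00000000e-02, -8.00000000e-02,
       -7.00000000e-02, -6.00000000e-02, -5.00000000e-02, -4.00000000e-02,
       -3.00000000e-02, -2.00000000e-02, -1.00000000e-02,  1.38777878e-16,
        1.00000000e-02,  2.00000000e-02,  3.00000000e-02,  4.00000000e-02,
        5.00000000e-02,  6.00000000e-02,  7.00000000e-02,  8.00000000e-02,
        9.00000000e-02,  1.00000000e-01,  1.10000000e-01,  1.20000000e-01,
        1.30000000e-01,  1.40000000e-01]))
side 2203 [0.67036436 0.17447334 0.1905985 ] [0.79941385 0.26551827 0.31289077]
261 160
```

The tool tilted slightly (0.02 rad) at the reach limit, so tilt does build up there. I'll back off and inspect the camera head.

carry_out(plan="0 0 -3 0 0;0 0 -5 0 0;0 0 -5 0 0")

```text
time_s: 1.72
ee_pos: [0.3264, -0.7623, 0.2199]
tcp_rot: [0.98, 0.201, 0.002, 0.009]
contact_force: [0.8, -0.8, 1.2]
gripper_width: 0.0855
grip_force: 0.0
```

View pics/c_side.png

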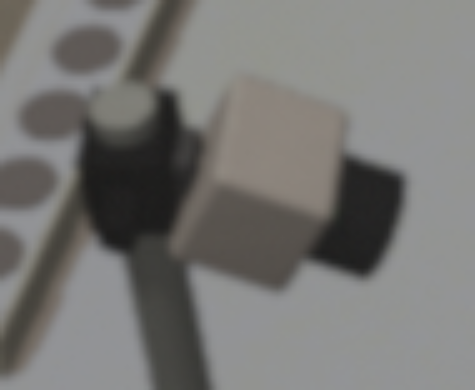

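View pics/c_top.png

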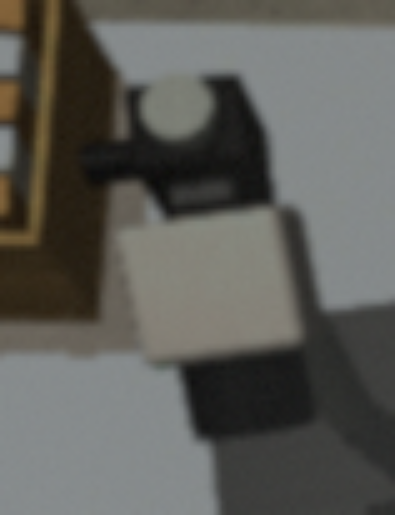

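```bash
python3 - <<'E'
from h import *
s=r.read_state();M=R.from_quat(s["tcp_rot"]).as_matrix();print(s["time_s"],s["ee_pos"],s["joint_pos"],s["contact_force"]);print(M.round(3))
# camera head: barrel = dark, box = white
for n in("top","side"):
    p=dict(np.load("last_%s.npz"%n));W,ok=cloud(p);b=ok&(abs(W[...,0]-.71)<.15)&(abs(W[...,1]-.2)<.12)&(W[...,2]>.19)
    g=p["color"].mean(-1);v,u=np.where(b)
    for nm,m in(("white",b&(g>110)),("dark",b&(g<70))):
        Q=W[m];print(n,nm,len(Q),Q.mean(0).round(4))
        if nm=="white":
            rng=np.random.default_rng(0)   # RANSAC planes
            for k in range(3):
                best=None
                for i in range(400):
                    a=Q[rng.choice(len(Q),3,0)];nn=np.cross(a[1]-a[0],a[2]-a[0]);nn/=np.linalg.norm(nn)+1e-12
                    q=abs((Q-a[0])@nn)<.0015
                    if best is None or q.sum()>best.sum():best=q
                I=Q[best];c=I.mean(0);nn=np.linalg.svd(I-c,full_matrices=False)[2][2]
                print("  plane",best.sum(),c.round(4),nn.round(3));Q=Q[~best]
                if len(Q)<40:break
E
```

```text
1.725 [ 0.32639497 -0.76226192  0.21989102] [-1.24447785e+00  6.51521419e-01  5.15098123e-01  1.41707335e+00
  1.10447084e-03  1.49236176e+00] [ 0.82765511 -0.80720718  1.20661326]
[[ 0.919  0.394  0.007]
 [ 0.394 -0.919 -0.016]
 [-0.     0.017 -1.   ]]
top white 933 [0.7262 0.2077 0.2908]
  plane 537 [0.7183 0.207  0.2881] [-0.457 -0.078  0.886]
  plane 167 [0.7176 0.2043 0.2901] [-0.46  -0.079  0.884]
  plane 96 [0.7377 0.2101 0.2936] [-0.387 -0.04   0.921]
top dark 1110 [0.7362 0.206  0.2758]
side white 660 [0.7283 0.2121 0.2892]
  plane 296 [0.7177 0.2101 0.2873] [-0.481 -0.088  0.872]
  plane 151 [0.734  0.2155 0.2934] [ 0.332  0.038 -0.943]
  plane 61 [0.7383 0.2097 0.2917] [-0.316 -0.043  0.948]
side dark 910 [0.7452 0.2289 0.265 ]
```

The crops show the white head with its black barrel pointing back and down. I'll fit a box-plus-barrel model to the depth from both cameras.

```bash
cat > fit.py <<'E'
from h import *
from scipy.optimize import least_squares
def lens_axes(h,p): # columns lens x,y,z ; look = -x
    X=np.array([np.cos(p)*np.cos(h),np.cos(p)*np.sin(h),np.sin(p)]);Y=np.array([-np.sin(h),np.cos(h),0]);return np.stack([X,Y,np.cross(X,Y)],1)
def sdbox(q,c,e):
    d=abs(q-c)-e;return np.linalg.norm(np.maximum(d,0),axis=1)+np.minimum(d.max(1),0)
def sd(t,Q):
    q=(Q-t[:3])@lens_axes(t[3],t[4]);b=sdbox(q,[.056,0,0],[.026,.031,.029])
    d=np.stack([np.hypot(q[:,1],q[:,2])-.024,abs(q[:,0]-.015)-.015],1)
    return b,np.linalg.norm(np.maximum(d,0),axis=1)+np.minimum(d.max(1),0)
def fit(sets,t0):
    t=np.array(t0,float)
    for it in range(6):
        S=[]
        for W,g in sets:
            b,c=sd(t,W);k=((abs(b)<.008)&(g>85))|((abs(c)<.008)&(g<75)&(abs(c)<abs(b)));S.append((W[k],g[k]>80))
        Q=np.concatenate([s[0] for s in S]);w=np.concatenate([s[1] for s in S])
        f=lambda t:np.where(w,*sd(t,Q))
        o=least_squares(f,t,loss="soft_l1",f_scale=.0015);t=o.x
    return t,len(Q),np.median(abs(f(t)))
E
python3 - <<'E'
from fit import *
al=[]
for n in("top","side"):
    L=[]
    for i in range(6):
        p=r.read_camera(n);W,ok=cloud(p);b=ok&(abs(W[...,0]-.72)<.12)&(abs(W[...,1]-.2)<.1)&(W[...,2]>.19);L.append((W[b],p["color"].mean(-1)[b]))
    s=tuple(np.concatenate([l[i] for l in L]) for i in(0,1));al.append(s)
    print(n,fit([s],[.68,.2,.25,.17,.45]))
t,k,m=fit(al,[.68,.2,.25,.17,.45]);print(t.round(4),k,m);np.save("lens.npy",t)
t2=fit(al,[.68,.2,.25,.0,.3]);print(t2)
print("view",t[:3]-.12*lens_axes(t[3],t[4])[:,0])
E
```

```text
top (array([0.68073517, 0.20064625, 0.23477778, 0.1669802 , 0.49616118]), 7765, np.float64(0.000924532877527761))
side (array([0.68147896, 0.20174225, 0.23475967, 0.16946247, 0.49225985]), 5916, np.float64(0.0010881799240034483))
[0.6812 0.2011 0.2351 0.1729 0.4924] 13707 0.0010032232044023745
(array([0.68121309, 0.20111979, 0.23505958, 0.17286942, 0.49242438]), 13707, np.float64(0.0010032232048401112))
view [0.57704644 0.18293102 0.17832795]
```

carry_out(plan="0 3.7 -4.1 0 0;0 3.7 -4.1 0 0;0 3.7 -4.1 0 0;0 3.7 -4.1 0 0;0 3.7 -4.1 0 0;0 3.7 -4.1 0 0;0 3.7 -4.1 0 0;0 3.7 -4.1 0 0")

```text
time_s: 3.32
ee_pos: [0.4708, -0.3441, 0.2164]
tcp_rot: [0.98, 0.201, 0.002, 0.01]
contact_force: [-0.1, -1.2, -0.3]
gripper_width: 0.0851
grip_force: 0.0
```

carry_out(plan="0 3.7 -4.1 0 0;0 3.7 -4.1 0 0;0 0 0 0 6.7;0 0 0 0 0;0 0 0 0 0")

```text
time_s: 3.95
ee_pos: [0.5058, -0.2414, 0.2146]
tcp_rot: [0.99, 0.144, 0.002, 0.009]
contact_force: [1.3, -1.0, 0.6]
gripper_width: 0.0851
grip_force: 0.0
```

```bash
python3 - <<'E'
from h import *
s=r.read_state();M=R.from_quat(s["tcp_rot"]).as_matrix();print(s["time_s"],s["ee_pos"],s["joint_pos"],s["contact_force"]);print(M.round(3))
p=r.read_camera("wrist");cv2.imwrite("pics/w1.png",p["color"][...,::-1])
W,ok=cloud(p);ax=np.array([-.284,.959]);pe=np.array([.959,.284])
a=ok&(W[...,2]>.055)&(W[...,2]<.12)
for t in("reel_wide","reel_thin_a"):
    for o in r.search_frame(t,p)[:4]:print(t,o["location"],o["p"])
o=r.regions_of("reel_wide",p)[0]["pixels"]
for z0 in(.06,.075,.09):
    Q=W[o&ok&(W[...,2]>z0)&(W[...,2]<.12)];d=Q[:,:2]-[.504,-.234]
    print(len(Q),np.percentile(d@ax,[1,5,50,95,99]).round(4),np.percentile(d@pe,[1,50,99]).round(4),Q[:,2].max())
Q=W[a];d=Q[:,:2]-[.504,-.234];t=d@ax;c,e=np.histogram(t[abs(d@pe)<.05],np.arange(-.13,.13,.004));print([(round(x,3),k) for x,k in zip(e,c)if k])
E
```

```text
3.95 [ 0.50581084 -0.24142071  0.21457542] [-0.55480044  0.16201801 -0.20589059  1.18706319 -0.01119911  2.29794994] [ 1.33458498 -0.97765154  0.597743  ]
[[ 0.959  0.285  0.008]
 [ 0.285 -0.958 -0.018]
 [ 0.002  0.019 -1.   ]]
reel_wide [0.5144, -0.232, 0.0905] 0.87
reel_thin_a [0.4802, -0.1479, 0.0881] 0.87
reel_thin_a [0.3238, -0.3287, 0.0335] 0.66
reel_thin_a [0.529, -0.3182, 0.0901] 0.61Traceback (most recent call last):
  File "<stdin>", line 8, in <module>
IndexError: list index out of range
```

View pics/w1.png

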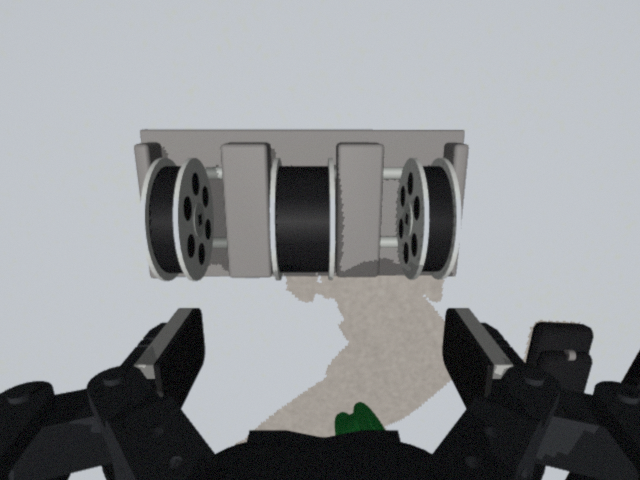

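The wrist view confirms it: the wide reel is in the middle slot (columns 270–338, centre about (304,218)). The two thin ones are at (178,218) and (430,218). This picture is my enlarged confirmation.

```bash
python3 - <<'E'
from h import *
s=r.read_state();M=R.from_quat(s["tcp_rot"]).as_matrix();T=s["ee_pos"]
p=r.read_camera("wrist");W,ok=cloud(p);v,u=np.mgrid[0:480,0:640]
a=ok&(W[...,2]>.065)&(W[...,2]<.12)&(u>250)&(u<360)&(v>140)&(v<290)
Q=(W[a]-T)@M;print(len(Q),np.percentile(Q[:,1],[0.5,2,50,98,99.5]).round(4),np.percentile(Q[:,0],[.5,2,50,98,99.5]).round(4),W[a][:,2].max())
for sgn in(1,-1):
    E=Q[abs(Q[:,1]-np.median(Q[:,1])-sgn*.02)<.003]
    print(np.polyfit(E[:,0],E[:,1],1),E[:,1].mean(),E[np.argmin(E[:,2])],E[:,2].min())
E
```

```text
6794 [-0.0342 -0.0336 -0.0139  0.0067  0.0073] [-0.0369 -0.0326  0.0093  0.0394  0.0436] 0.10466087906084992
[-0.00134241  0.00538166] 0.005370793802183 [0.00070928 0.00524783 0.10978616] 0.10978616095178623
[-0.00483665 -0.03235643] -0.032393639061444664 [ 0.00546681 -0.03395899  0.10939824] 0.10939824179796644
```

carry_out(plan="0 0.35 -1.35 0 0;0 0 0 5 0;0 0 0 5 0;0 0 0 4 0;0 0 0 2 0;0 0 0 0 0", newtons=60)

```text
time_s: 4.95
ee_pos: [0.5043, -0.2279, 0.0523]
tcp_rot: [0.99, 0.144, 0.0, 0.008]
contact_force: [-0.2, 0.6, 0.1]
gripper_width: 0.0854
grip_force: 0.0
```

carry_out(plan="255 0 0 0 0;255 0 0 0 0;255 0 0 0 0;255 0 0 0 0;255 0 0 0 0;255 0 0 0 0;255 0 0 0 0")

```text
time_s: 5.82
ee_pos: [0.5074, -0.2302, 0.0558]
tcp_rot: [0.99, 0.143, 0.003, 0.01]
contact_force: [-1.1, 0.2, 6.6]
gripper_width: 0.0415
grip_force: 60.3
```

carry_out(plan="255 0 0 -1.5 0;255 0 0 -3 0;255 0 0 -4 0;255 0 0 -5 0;255 0 0 -5 0;255 0 0 -5 0;255 0 0 -4 0;255 0 0 0 0")

```text
time_s: 6.82
ee_pos: [0.5057, -0.2257, 0.3335]
tcp_rot: [0.99, 0.143, 0.005, 0.012]
contact_force: [0.4, -0.8, -3.8]
gripper_width: 0.0415
grip_force: 61.1
```

```bash
cat > st.py <<'E'
from fit import *
s=r.read_state();M=R.from_quat(s["tcp_rot"]).as_matrix();T=np.array(s["ee_pos"])
print(s["time_s"],T.round(4),np.round(s["joint_pos"],3),np.round(s["contact_force"],1),"w",round(s["gripper_width"],4));print(M.round(3))
t=np.load("lens.npy");X=lens_axes(t[3],t[4])[:,0];y=M[:,1];y=y*np.sign(y[0])
print("y heading",np.arctan2(y[1],y[0]).round(3),"pitch",np.arcsin(y[2]).round(3),"target",t[3:].round(3),"angle deg",np.degrees(np.arccos(y@X)).round(2))
V=t[:3]-.12*X
E
python3 st.py
```

```text
6.825 [ 0.5057 -0.2257  0.3335] [-0.53   0.098 -0.031  1.419 -0.012  2.323] [ 0.4 -0.8 -3.8] w 0.0415
[[ 0.959  0.284  0.014]
 [ 0.284 -0.959 -0.022]
 [ 0.007  0.025 -1.   ]]
y heading -1.283 pitch 0.025 target [0.173 0.492] angle deg 83.54
```

carry_out(plan="255 0 0 -3 -10.4;255 0 0 -3 -10.4;255 0 0 -3 -10.4;255 0 0 -3 -10.4;255 0 0 -3 -10.4;255 0 0 -3 -10.4;255 0 0 -3 -10.4;255 0 0 -3 -10.4")

```text
time_s: 7.82
ee_pos: [0.5022, -0.2204, 0.5676]
tcp_rot: [0.643, 0.766, -0.005, 0.006]
contact_force: [-0.2, -1.0, -1.6]
gripper_width: 0.0413
grip_force: 61.2
```

carry_out(plan="255 5 0.5 0 0;255 5 0.5 0 0;255 5 0.5 0 0;255 5 0.5 0 0;255 5 0.5 0 0;255 5 0.5 0 0;255 6 0.5 0 0;255 0 0 0 0")

```text
time_s: 8.82
ee_pos: [0.4753, 0.1436, 0.56]
tcp_rot: [0.642, 0.766, -0.006, 0.006]
contact_force: [0.5, -0.5, -3.5]
gripper_width: 0.0413
grip_force: 61.2
```

```bash
python3 st.py
```

```text
8.825 [0.4753 0.1436 0.56  ] [ 0.173  0.066  0.405  1.911 -0.017  1.568] [ 0.5 -0.5 -3.5] w 0.0413
[[-0.175  0.985  0.002]
 [ 0.984  0.175 -0.017]
 [-0.017 -0.001 -1.   ]]
y heading 0.176 pitch -0.001 target [0.173 0.492] angle deg 28.25
```

carry_out(plan="255 0 0 -4 0;255 0 0 -3 0;255 0 0 -1.5 0;255 0 0 -1 0;255 0 0 -1 0;255 0 0 -1 0;255 0 0 -1 0;255 0 0 -1 0")

```text
time_s: 9.82
ee_pos: [0.4714, 0.1408, 0.6719]
tcp_rot: [0.645, 0.764, 0.007, 0.018]
contact_force: [1.1, -0.1, -2.7]
gripper_width: 0.0409
grip_force: 62.0
```

```bash
python3 st.py
```

```text
9.825 [0.4714 0.1408 0.6719] [ 0.17   0.151  0.763  2.149 -0.018  1.571] [ 1.1 -0.1 -2.7] w 0.0409
[[-0.168  0.985  0.036]
 [ 0.986  0.169 -0.012]
 [-0.018  0.034 -0.999]]
y heading 0.17 pitch 0.034 target [0.173 0.492] angle deg 26.27
```

It tilts outward as expected, with joint 4 held at its limit. I'll continue in larger steps.

carry_out(plan="255 0 0 -2 0;255 0 0 -2 0;255 0 0 -2 0;255 0 0 -2 0;255 0 0 -2 0;255 0 0 -2 0;255 0 0 -2 0;255 0 0 -2 0")

```text
time_s: 10.82
ee_pos: [0.4477, 0.1364, 0.7264]
tcp_rot: [0.642, 0.762, 0.054, 0.057]
contact_force: [0.2, -0.2, -2.8]
gripper_width: 0.0413
grip_force: 61.8
```

```bash
python3 st.py
```

```text
10.825 [0.4477 0.1364 0.7264] [ 0.168  0.09   0.825  2.149 -0.017  1.567] [ 0.2 -0.2 -2.8] w 0.0413
[[-0.168  0.973  0.157]
 [ 0.986  0.169  0.009]
 [-0.017  0.156 -0.988]]
y heading 0.172 pitch 0.157 target [0.173 0.492] angle deg 19.25
```

carry_out(plan="255 0 0 -4 0;255 0 0 -4 0;255 0 0 -4 0;255 0 0 -4 0;255 0 0 -4 0;255 0 0 -4 0;255 0 0 -4 0;255 0 0 -4 0")

```text
time_s: 11.82
ee_pos: [0.3675, 0.1245, 0.8278]
tcp_rot: [0.631, 0.75, 0.145, 0.134]
contact_force: [0.1, -0.1, -2.3]
gripper_width: 0.0417
grip_force: 61.7
```

```bash
python3 st.py
```

```text
11.825 [0.3675 0.1245 0.8278] [ 0.174 -0.057  0.918  2.15  -0.019  1.568] [ 0.1 -0.1 -2.3] w 0.0417
[[-0.168  0.908  0.384]
 [ 0.986  0.162  0.048]
 [-0.018  0.386 -0.922]]
y heading 0.176 pitch 0.397 target [0.173 0.492] angle deg 5.5
```

Another 0.095 rad is needed, about 3 rows of 4 cm.

carry_out(plan="255 0 0 -4 0;255 0 0 -4 0;255 0 0 -3 0;255 0 0 0 0;255 0 0 0 0")

```text
time_s: 12.45
ee_pos: [0.3321, 0.1204, 0.8571]
tcp_rot: [0.625, 0.744, 0.174, 0.159]
contact_force: [0.3, 0.6, -2.6]
gripper_width: 0.0416
grip_force: 61.7
```

```bash
python3 st.py
```

```text
12.45 [0.3321 0.1204 0.8571] [ 0.184 -0.112  0.94   2.149 -0.024  1.576] [ 0.3  0.6 -2.6] w 0.0416
[[-0.168  0.876  0.453]
 [ 0.986  0.158  0.06 ]
 [-0.019  0.457 -0.889]]
y heading 0.178 pitch 0.474 target [0.173 0.492] angle deg 1.08
```

carry_out(plan="255 0 0 -3 0;255 0 0 0 0;255 0.2 -0.6 4 0;255 0.2 -0.6 5 0;255 0.2 -0.6 5 0;255 0.2 -0.6 5 0;255 0.2 -0.6 5 0;255 0.2 -0.6 5 0")

```text
time_s: 13.45
ee_pos: [0.4249, 0.1437, 0.5907]
tcp_rot: [0.624, 0.742, 0.182, 0.165]
contact_force: [1.1, 0.2, -2.4]
gripper_width: 0.0415
grip_force: 61.8
```

carry_out(plan="255 0.2 -0.6 5 0;255 0.2 -0.6 5 0;255 0.2 -0.6 5 0;255 0.2 -0.6 5 0;255 0.2 -0.6 4 0;255 0.2 -0.6 4 0;255 0 0 0 0;255 0 0 0 0")

```text
time_s: 14.45
ee_pos: [0.5243, 0.1676, 0.3305]
tcp_rot: [0.623, 0.742, 0.182, 0.166]
contact_force: [-0.5, -0.3, -2.1]
gripper_width: 0.0415
grip_force: 61.9
```

```bash
cat >> st.py <<'E'
print("view in tool (cm)",((V-T)@M*100).round(2))
E
python3 st.py
```

```text
14.45 [0.5243 0.1676 0.3305] [ 0.212 -0.224 -0.434  0.864 -0.038  1.6  ] [-0.5 -0.3 -2.1] w 0.0415
[[-0.168  0.865  0.474]
 [ 0.986  0.156  0.063]
 [-0.019  0.477 -0.878]]
y heading 0.179 pitch 0.498 target [0.173 0.492] angle deg 0.43
view in tool (cm) [ 0.92 -2.46 15.96]
```

carry_out(plan="255 0.2 -0.5 4 0;255 0.2 -0.5 4 0;255 0.2 -0.5 3 0;255 0 0 0 0")

```text
time_s: 14.95
ee_pos: [0.5615, 0.178, 0.2249]
tcp_rot: [0.624, 0.742, 0.181, 0.165]
contact_force: [-0.5, 0.5, -4.0]
gripper_width: 0.0414
grip_force: 62.0
```

```bash
python3 st.py
```

```text
14.95 [0.5615 0.178  0.2249] [ 0.217 -0.082 -0.543  0.617 -0.04   1.605] [-0.5  0.5 -4. ] w 0.0414
[[-0.168  0.866  0.471]
 [ 0.986  0.157  0.063]
 [-0.019  0.475 -0.88 ]]
y heading 0.179 pitch 0.494 target [0.173 0.492] angle deg 0.33
view in tool (cm) [ 0.31 -0.79  4.86]
```

Joints are well inside their ranges. I'll finish the approach and then check the reel's position with the cameras.

carry_out(plan="255 0.3 -0.4 3 0;255 0 -0.4 1.8 0;255 0 0 0 0;255 0 0 0 0")

```text
time_s: 15.45
ee_pos: [0.579, 0.1832, 0.1829]
tcp_rot: [0.623, 0.742, 0.184, 0.167]
contact_force: [0.4, 0.1, -2.2]
gripper_width: 0.0416
grip_force: 61.9
```

```bash
python3 st.py; cat > chk.py <<'E'
from fit import *
t=np.load("lens.npy");A=lens_axes(t[3],t[4]);X=A[:,0];V=t[:3]-.12*X
for n in("top","side"):
    p=r.read_camera(n);W,ok=cloud(p);cv2.imwrite("pics/f_%s.png"%n,p["color"][...,::-1])
    for o in r.search_frame("reel_wide",p)[:3]:print(n,o["location"],round(o["p"],2))
    q=(W-V)@A;k=ok&(abs(q)<.07).all(-1);Q=q[k]
    F=Q[(Q[:,0]>.012)&(Q[:,0]<.032)];print("near face pts",len(F),F.min(0).round(4),F.max(0).round(4),np.median(F,0).round(4))
    if len(F)>60:
        B=np.c_[F[:,1:],np.ones(len(F))]
        f=least_squares(lambda c:B@c-F[:,0],[0,0,.021],loss="soft_l1",f_scale=.002).x;print("face fit slope y,z, offset",f.round(4))
    from scipy.spatial import cKDTree
    lo,hi=-.06,.06  # rim fit: |(y,z)-c|=46mm
    G=Q[(abs(Q[:,0])<.03)]
    rr=np.hypot(G[:,1],G[:,2]);G=G[(abs(rr-.046)<.008)]
    if len(G)>40:
        c=least_squares(lambda c:np.hypot(G[:,1]-c[0],G[:,2]-c[1])-.046,[0,0],loss="soft_l1",f_scale=.002).x;print("rim centre y,z",c.round(4),len(G))
E
python3 chk.py
```

```text
15.45 [0.579  0.1832 0.1829] [ 0.22  -0.01  -0.574  0.506 -0.041  1.607] [ 0.4  0.1 -2.2] w 0.0416
[[-0.168  0.863  0.477]
 [ 0.986  0.156  0.064]
 [-0.019  0.481 -0.877]]
y heading 0.179 pitch 0.502 target [0.173 0.492] angle deg 0.6
view in tool (cm) [ 0.01 -0.39  0.31]
top [0.5733, 0.1535, 0.2068] 0.67
near face pts 287 [ 0.0121 -0.0509 -0.0422] [0.0319 0.04   0.0698] [ 0.0237 -0.0254  0.0245]
face fit slope y,z, offset [ 0.0182 -0.0311  0.0237]
rim centre y,z [-0.0009  0.001 ] 480
side [0.5653, 0.2034, 0.1985] 0.9
side [0.7154, 0.2239, 0.2748] 0.49
near face pts 457 [ 0.0121 -0.0464 -0.0436] [0.032  0.0436 0.0695] [0.0237 0.0152 0.0147]
face fit slope y,z, offset [-0.0444  0.0158  0.0241]
rim centre y,z [-0.0052 -0.0009] 570
```

carry_out(plan="255 0.1 -0.3 0.1 0;255 0 0 0 0;255 0 0 0 0;255 0 0 0 0")

```text
time_s: 16.15
ee_pos: [0.5751, 0.1834, 0.1773]
tcp_rot: [0.623, 0.742, 0.182, 0.166]
contact_force: [0.1, 0.1, -2.3]
gripper_width: 0.0416
grip_force: 62.0
```

```bash
python3 st.py; python3 chk.py; python3 - <<'E'
import cv2
a=cv2.imread("pics/f_side.png")[200:420,120:400];b=cv2.imread("pics/f_top.png")[60:280,100:380]
import numpy as np;cv2.imwrite("pics/fc.png",cv2.resize(np.hstack([a,b]),(800,314)))
E
```

```text
16.15 [0.5751 0.1834 0.1773] [ 0.222 -0.008 -0.584  0.499 -0.043  1.609] [ 0.1  0.1 -2.3] w 0.0416
[[-0.168  0.865  0.473]
 [ 0.986  0.156  0.063]
 [-0.019  0.477 -0.879]]
y heading 0.179 pitch 0.497 target [0.173 0.492] angle deg 0.4
view in tool (cm) [-0.09  0.21  0.  ]
top [0.5724, 0.1564, 0.2009] 0.57
near face pts 281 [ 0.0121 -0.0506 -0.0453] [0.0319 0.04   0.069 ] [ 0.0182 -0.0181  0.0213]
face fit slope y,z, offset [0.0529 0.052  0.0195]
rim centre y,z [ 0.0003 -0.0014] 496
side [0.5589, 0.2036, 0.1941] 0.89
near face pts 482 [ 0.012  -0.0443 -0.0482] [0.032  0.0439 0.0699] [0.0188 0.0126 0.0173]
face fit slope y,z, offset [-0.0671  0.0813  0.0202]
rim centre y,z [-0.0054 -0.0018] 572
```

View pics/fc.png

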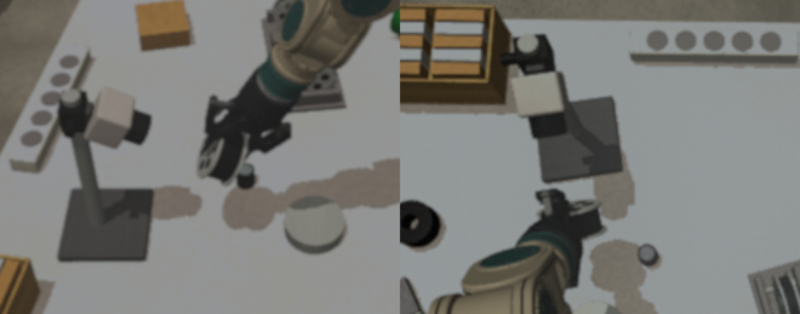

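The side crop shows the reel at (222,157) held by the gripper, its flat side facing the barrel at (137,125). In the top crop it is at (580,212), in line with the barrel at (548,122), and clear of everything. The arm is still, so I'm handing in.

```bash
python3 -c "
from rig import r
print(r.hand_in())"
```

```text
the job is handed in; nothing more can be done
None
```

I handed the job in at about 16 s with the wide reel held still and clear of everything, its flat side within about 0.5° of square to the lens and its middle within a few mm of the 12 cm view point. One risk: an early over-reach test ended with joint 3 about 5 mrad past its listed range and a wrist-force reading of about 117 N (limit 120 N).

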